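# Release the next bin of lamps with the pull hook

## Task

Take the pull hook from its rest and use it to draw the lane's spring bolt back by its red loop until you feel it come up firm against its stop, without wrenching it; hold it back until the bin of lamps has rolled past and down to the yellow end plate, then ease the bolt all the way home, not letting it snap, and lay the hook back in its rest. Keep the gripper and arm off the lane, bolt and bin, and leave the other things on the bench where they are.

Things in the scene. Friction and masses are not known exactly. Their poses are not given: they have to be found in the camera images.
- rack: Gravity roller lane with a spring stop bolt on a bracket facing the robot. Origin on the bench; x points across the lane, y up it. Bolt axis along x, 145 mm up. Middle of its red pull loop, bolt home: x 80, y 0, z 145 mm; flat level loop of 8 mm bar, opening 32 (x) by 44 mm (y), nothing but the bench below it. Bracket from x 108, guides to z 163, rails from x 248 mm.
- stop_bolt (a joint): Stop bolt: m drawn along the rack's -x; 0 home, in front of the bin. Springs home: 3 N at 0, 6 N at 60 mm, plus 1 N friction. From 45 mm it frees the bin. A brass collar on it meets the near guide, its solid stop, at 46 to 66 mm, set anew each time and not measured: pull slowly until it is felt (pull climbs past 10 N). Over 20 N is wrenching; let go, it snaps.
- bin (a joint): Open blue bin of lamps, 140 x 200 x 90 mm, on the rollers, held by the bolt. Its run down the lane in m: 0 leaning on the bolt, past the bolt from 0.225, 0.26 against the yellow end plate. It rolls by itself at about 0.1 m/s; the bolt cannot go home until it is past.
- hook: Pull hook, 0.25 kg, in its rest. Orange handle 20 mm wide (y), 26 high (z); x points along it to the hook end. Origin on the handle's axis at the place to grip: handle from 75 mm behind to 45 ahead. Then an 8 mm steel rod on the same axis to x 300 mm, bent there straight down (-z): this tip is 8 mm thick and ends 40 mm below the axis.
- rest: Wooden board 270 x 90 x 8 mm with two steel forks open upward, flaring, for the handle's rear (60 mm behind the seat, 24 mm wide at the bottom) and the rod (155 mm ahead, 10 mm wide); tops at about 100 mm. Origin on the bench below the seat; x along the hook that lies in it, to its hook end.
- rest_seat (a point): Where the hook's origin belongs when it lies in the rest: 75 mm above the bench.
- foam_tray: White foam tray 240 x 300 x 45 mm with lamps on it, 112 mm high in all, fixed. Origin under its centre.
- spare_lamp: One loose lamp, lens up: 60 mm across, 66 high; silver with a blue ring. Origin under its centre. Leave alone.
- screwdriver: Red screwdriver lying on the bench. Leave alone.
- tape_roll: Yellow tape roll lying flat, 90 mm across, 24 high. Leave alone.
- parts_tray: Small red tray of parts, 120 x 160 x 50 mm. Leave alone.
- carton: Closed carton, 160 x 120 x 90 mm. Leave alone.

How it is judged:
By the outcome, as a careful person would: the job done as asked, in the order asked, and still so for the second after the job is handed in, with the robot touching nothing.
It also fails if it takes over 58 s, if anything falls off the work surface, if the arm or the gripper's body presses on something with over 40 N, if the wrist force passes 120 N, or if a joint passes its speed limit or range.

## Robot

A 6-joint arm with a two-finger parallel gripper is mounted at the origin on the work surface. World frame = base frame: x ahead of the robot, y to its left, z up, the work surface at z = 0. Lengths are in m, angles in rad, forces in N, time in s.
With the tool pointing down it reaches from about 0.325 to 0.775 m from the base axis. Payload 5.5 kg.
Tool frame: the origin (TCP) lies at the very end of the fingers, on their centre line; the grasp point (between the pads) lies 19 mm behind it; z points along the fingers, y is the line along which they close (so a half turn about z gives the same grasp; the last joint's range is limited). The gripper opens to 85 mm and grips with 20 to 120 N. Pads are 22 mm wide; open, the fingers measure 114 mm over their backs; the gripper's body (76 mm by 85 mm) begins 54 mm behind the grasp point. The pads swing forward as they close: fully open they stand 13 mm farther back than shut.
Start: joints at [-1.299, 0.091, 1.231, -0, 1.82, -0.057], TCP at [0.194, -0.568, 0.231] pointing down, gripper open.
Joint ranges: [-2.87, 2.87], [-0.86, 2.18], [0.17, 2.46], [-1.51, 4.65], [0.06, 2.69], [-2.65, 2.65]. Speed limits (rad/s): [2.57, 2.57, 3.01, 3.14, 3.14, 3.14].

## Interface

Orientations are given as [roll, pitch, yaw] about the fixed x, y, z axes, in that order (R = Rz(yaw) Ry(pitch) Rx(roll)).
In Python, from workcell import get_state, camera, camera_params, hand_in gives the robot as it stands.
- The arm moves only by the tool play_rows, never from a script. Its argument "plan" is a list of rows, each a list of 7 numbers: the shift along the tool's x, y, z in cm, then the turn, a rotation vector about the tool's x, y, z in rad, then the opening, from 0 (shut) to 1 (fully open). A call has 1 to 10 rows; each row shifts and turns the commanded pose from where the row before left it, along the tool's axes as they then stand; what a row does not reach is not made up. A row lasts 1/12 s, in which the tool goes at most 41.7 mm and 7.16 degrees, less where a joint would pass 70% of its speed; a pose out of reach is approached as far as the arm can. A call with a gripper value outside its range is refused whole. The fingers move at their own pace and stop on an object; "newtons" is the grip in N (left out, the last holds). Time passes only in rows, so rows that do not move let the fingers close. It gives the time, the measured TCP pose, the force, the opening and the grip force at its end, in the units of the state.
- get_state(): the state, without advancing time (a new reading comes with each control period).
- camera(name): name is "scene" or "top" or "wrist"; returns (picture, depth): 420x560x3 uint8, blue, green, red; 420x560 float32, m along the optical axis (not along the pixel's ray), 0 where there is no reading.
- camera_params(name): a dict with "fx", "fy", "cx", "cy" (pixels), "k1" (the pictures are not rectified: a ray, as slopes to the right and down, at radius r is drawn at 1 + k1 r^2 times it, then the intrinsics apply), "position" and "attitude" of the camera in the world. Camera axes: x right, y down, z forward; pixel columns grow to the right and rows downward; lengths in m; the calibration is good to about 2 mm. A picture is of the moment at which its call begins: read the wrist's pose just before it. camera_params takes no time and is no camera call; for the wrist camera it gives the pose at the moment of the call.
- hand_in(): hands the job in; it is judged then, once.
The state is a dict: "clock": time; "qpos": joint angles; "joint_vel": joint speeds; "joint_torque": joint torques, N m; "position": TCP position; "ee_rot": TCP orientation; "force": force on the tool from outside, world axes, zero at the start; "ft_torque": the same for the moment, N m; "finger_gap": opening from 0.0 (shut) to 1.0 (fully open); "finger_force": force on a finger pad.
Only numpy, scipy, OpenCV 4.12 (cv2) and the standard library are available. Lean on these libraries where they do the work, as an engineer would, in place of code of your own. Each camera call takes 0.05 s, during which the arm holds its last target. There are 200 camera calls.

## Working session

There is one attempt and no reset: what is moved stays moved. The work goes in short steps, Python scripts to look and compute and a tool call to move; the robot and the scene stay as the last step left them, time stands still between calls to the robot, and variables do not carry over. Pictures are saved under pics/ and viewed, at most 10 in all, crops included, and the job is handed in when it is done.

Besides the shell and the picture viewer there is one more tool, called after "Emit:" as name(argument=value, ...), one argument or row to a line, values as JSON. play_rows: Moves the arm, as the interface text tells. Its arguments: {"type":"object","properties":{"plan":{"type":"array","items":{"type":"array","items":{"type":"number"}}},"newtons":{"type":"number"}},"required":["plan"]}

```bash
ls; mkdir -p pics; python3 - <<'E'
from workcell import *
import cv2,numpy as np
s=get_state();print(s)
for n in("scene","top"):
    p,d=camera(n);cv2.imwrite(f"pics/{n}0.png",p);np.save(f"pics/{n}0.npy",d);print(n,camera_params(n))
E
```

```text
pics
{'clock': 0.0, 'qpos': array([-1.29870195e+00,  9.18881599e-02,  1.23191128e+00, -6.54535861e-06,
        1.81978977e+00, -5.66918683e-02]), 'joint_vel': array([ 0.00015098, -0.00201758, -0.0003887 ,  0.00141929,  0.00064614,
        0.0006617 ]), 'joint_torque': array([-5.51243174e-04, -4.58730376e+01, -4.18027318e+01, -3.76464122e-04,
        1.14125627e-02, -3.24992027e-05]), 'position': array([ 0.1936609 , -0.56758578,  0.23011898]), 'ee_rot': array([-3.13959894e+00, -1.06791362e-04,  3.28784532e-01]), 'force': array([ 0.15180075, -0.06964553,  0.43576431]), 'ft_torque': array([-0.01539857, -0.03811603, -0.00718664]), 'finger_force': 0.0, 'finger_gap': 1.0012132844681494}
scene {'fx': 490.64468342767793, 'fy': 490.64468342767793, 'cx': 282.31309922916085, 'cy': 220.19397895714135, 'k1': -0.08973264390392051, 'position': array([1.31513341, 0.86065247, 1.08320381]), 'attitude': array([-2.26871925,  0.01229663,  2.37733848])}
top {'fx': 397.0198532923948, 'fy': 397.0198532923948, 'cx': 276.3705480962306, 'cy': 214.88245757712235, 'k1': 0.03230726274547978, 'position': array([ 0.45435105, -0.02008382,  1.2882937 ]), 'attitude': array([-3.07174726,  0.01270231, -1.58296474])}
```

View pics/top0.png

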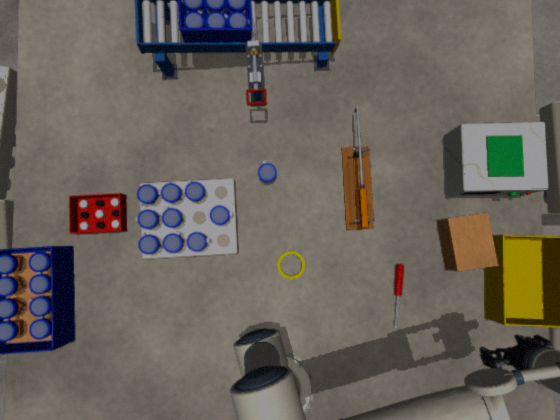

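View pics/scene0.png

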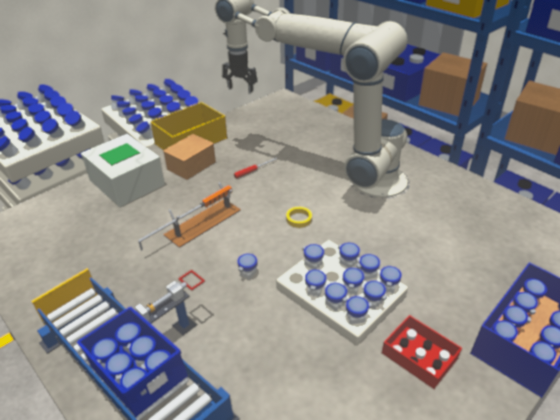

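The top view shows the red loop at about (257,97), and the hook running from its handle at (364,225) to its tip at (357,108). The lane is at the top with the bin at (215,18), the end plate at (338,20) and the spare lamp at (267,172). I'll enlarge those areas to measure them.

```bash
cat > h.py <<'E'
from workcell import *
import cv2,numpy as np
from scipy.spatial.transform import Rotation as R
def cam(P):
    return R.from_euler('xyz',P['attitude']).as_matrix(),np.array(P['position'])
def ray(P,u,v):
    x=np.array([(u-P['cx'])/P['fx'],(v-P['cy'])/P['fy']]);y=x.copy()
    for _ in range(20): y=x/(1+P['k1']*(y@y))
    return np.array([*y,1.])
def atz(P,u,v,z):   # pixel to world at known height
    M,t=cam(P);r=M@ray(P,u,v);return t+r*(z-t[2])/r[2]
def atd(P,u,v,d):
    M,t=cam(P);return t+M@ray(P,u,v)*d
def proj(P,X):
    M,t=cam(P);c=M.T@(np.asarray(X)-t);s=c[:2]/c[2];s=s*(1+P['k1']*(s@s))
    return s*P['fx']+[P['cx'],P['cy']]
E
python3 - <<'E'
import cv2,numpy as np
p=cv2.imread('pics/top0.png')
a=cv2.resize(p[30:130,225:295],None,fx=5.6,fy=5.6,interpolation=cv2.INTER_CUBIC)
b=cv2.resize(p[95:240,335:385],None,fx=4,fy=4,interpolation=cv2.INTER_CUBIC)
o=np.zeros((580,392+10+200,3),np.uint8);o[:560,:392]=a;o[:580,402:602]=b
cv2.imwrite('pics/crop1.png',o)
d=np.load('pics/top0.npy')
from h import *
P=camera_params('top')
for u,v in [(257,97),(249,97),(265,97),(257,90),(257,104),(364,210),(364,180),(360,140),(357,112),(267,172),(350,200),(200,205),(255,70)]:
    print(u,v,atd(P,u,v,d[v,u]).round(3))
E
```

```text
257 97 [0.923 0.053 0.036]
249 97 [ 0.939  0.082 -0.005]
265 97 [0.879 0.022 0.155]
257 90 [0.903 0.046 0.148]
257 104 [0.86  0.046 0.15 ]
364 210 [ 0.55 -0.27  0.09]
364 180 [ 0.654 -0.291  0.004]
360 140 [ 0.766 -0.265  0.082]
357 112 [ 0.856 -0.259  0.076]
267 172 [0.674 0.022 0.065]
350 200 [ 0.589 -0.243  0.009]
200 205 [0.576 0.236 0.039]
255 70 [0.961 0.051 0.151]
```

View pics/crop1.png

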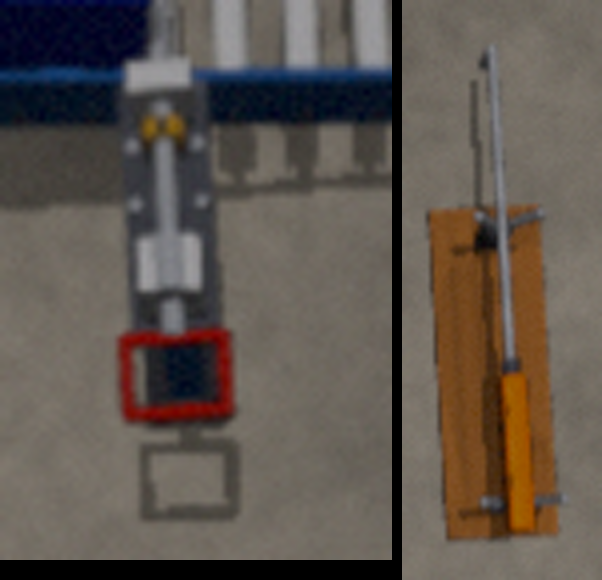

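```bash
python3 - <<'E'
from h import *
P=camera_params('top')
L=lambda a,b:(225+(a-.5)/5.6,30+(b-.5)/5.6); H=lambda a,b:(335+(a-402)/4,95+b/4)
c=[(119,337),(230,331),(233,413),(124,420)]
w=[atz(P,*L(*q),.149) for q in c];print(np.round(w,4))
ctr=np.mean(w,0);print('loop',ctr, [np.linalg.norm(w[i]-w[i-1]).round(4) for i in range(4)])
b=[atz(P,*L(*q),.15) for q in [(165,150),(172,320)]];v=b[0]-b[1];print('bolt',np.round(b,4),np.arctan2(v[1],v[0]))
v=(w[1]+w[0]-w[2]-w[3]);print('loop yaw x',np.arctan2(v[1],v[0])); v=w[0]+w[3]-w[1]-w[2];print('loop yaw y',np.arctan2(v[1],v[0])-np.pi/2)
# lane edge (blue rail) direction
e=[atz(P,*q,.15) for q in [(138,46),(333,45.5)]];print('rail',np.round(e,3))
t=atz(P,*H(490,46),.079);r=atz(P,*H(522,531),.088);f=atz(P,*H(512,372),.088)
print('tip,front,rear',t,f,r,np.linalg.norm((t-r)[:2]),np.linalg.norm((f-r)[:2]))
v=t-r;print('hook yaw',np.arctan2(v[1],v[0]));u=v[:2]/np.linalg.norm(v[:2])
print('origin',r[:2]+u*.075,t[:2]-u*.304)
bc=[(430,212),(538,205),(558,535),(447,540)];w=[atz(P,*H(*q),.008) for q in bc];m=np.mean(w,0);v=w[0]+w[1]-w[2]-w[3]
print('board',m,np.arctan2(v[1],v[0]),[np.linalg.norm(w[i]-w[i-1]).round(3) for i in range(4)])
# depth check of handle
d=np.load('pics/top0.npy')
for v_ in range(190,228,4):
  uu=round(362.3+(v_-188)*2.7/39.5); print([atd(P,x,v_,d[v_,x]).round(3).tolist() for x in(uu-1,uu,uu+1)])
S=camera_params('scene');print(proj(S,[.878,.05,.145]),proj(S,[*(r[:2]+u*.075),.088]),proj(S,[*t[:2],.079]))
E
```

```text
[[0.9024 0.0776 0.149 ]
 [0.9047 0.0194 0.149 ]
 [0.861  0.0183 0.149 ]
 [0.8582 0.0753 0.149 ]]
loop [0.88158718 0.04765587 0.149     ] [np.float64(0.0443), np.float64(0.0583), np.float64(0.0437), np.float64(0.0571)]
bolt [[1.0017 0.0525 0.15  ]
 [0.9107 0.0497 0.15  ]] 0.03073779679422508
loop yaw x 0.03801498290347036
loop yaw y 0.044108573266761875
rail [[ 1.038  0.395  0.15 ]
 [ 1.031 -0.179  0.15 ]]
tip,front,rear [ 0.87192734 -0.25924496  0.079     ] [ 0.61679532 -0.26798298  0.088     ] [ 0.49619407 -0.27221145  0.088     ] 0.3759569428097254 0.12067535825015459
hook yaw 0.03449615781830028
origin [ 0.57114945 -0.26962476] [ 0.5681082  -0.26972971]
board [ 0.62793071 -0.26924474  0.008     ] 0.02996325957302386 [np.float64(0.267), np.float64(0.088), np.float64(0.269), np.float64(0.089)]
[[0.611, -0.263, 0.09], [0.611, -0.266, 0.09], [0.61, -0.268, 0.094]]
[[0.599, -0.266, 0.087], [0.599, -0.27, 0.085], [0.598, -0.272, 0.09]]
[[0.587, -0.266, 0.085], [0.586, -0.268, 0.09], [0.586, -0.271, 0.091]]
[[0.574, -0.264, 0.092], [0.574, -0.268, 0.089], [0.574, -0.271, 0.088]]
[[0.562, -0.268, 0.087], [0.562, -0.271, 0.089], [0.562, -0.274, 0.086]]
[[0.55, -0.267, 0.091], [0.55, -0.27, 0.09], [0.55, -0.274, 0.085]]
[[0.538, -0.268, 0.087], [0.538, -0.27, 0.09], [0.538, -0.273, 0.089]]
[[0.526, -0.268, 0.085], [0.526, -0.27, 0.088], [0.526, -0.274, 0.085]]
[[0.513, -0.269, 0.09], [0.513, -0.273, 0.089], [0.514, -0.276, 0.087]]
[[0.501, -0.269, 0.09], [0.502, -0.273, 0.087], [0.501, -0.276, 0.087]]
[193.39558662 277.46699989] [213.68363169 193.53321893] [138.98713999 238.651163  ]
```

Emit:
play_rows(
  plan=[
    [3.23, -1.145, 0, 0, 0, 0, 1],
    [3.23, -1.145, 0, 0, 0, 0, 1],
    [3.23, -1.145, 0, 0, 0, 0, 1],
    [3.23, -1.145, 0, 0, 0, 0, 1],
    [3.23, -1.145, 0, 0, 0, 0, 1],
    [3.23, -1.145, 0, 0, 0, 0, 1],
    [3.23, -1.145, 0, 0, 0, 0, 1],
    [3.23, -1.145, 0, 0, 0, 0, 1],
    [3.23, -1.145, 0, 0, 0, 0, 1],
    [3.23, -1.145, 0, 0, 0, 0, 1],
  ],
)

```text
clock: 0.93
position: [0.4635, -0.3538, 0.2308]
ee_rot: [-3.141, 0.0, 0.329]
force: [0.5, -0.3, 0.0]
finger_gap: 1.0
finger_force: 0.0
```

Emit:
play_rows(
  plan=[
    [3.23, -1.145, 0, 0, 0, 0, 1],
    [3.23, -1.145, 0, 0, 0, 0, 1],
    [3.23, -1.145, 0, 0, 0, 0, 1],
    [3.23, -1.145, 0, 0, 0, 0, 1],
    [0, 0, 0, 0, 0, 0.098, 1],
    [0, 0, 0, 0, 0, 0.098, 1],
    [0, 0, 2, 0, 0, 0.098, 1],
    [0, 0, 3, 0, 0, 0, 1],
    [0, 0, 1, 0, 0, 0, 1],
    [0, 0, 0, 0, 0, 0, 1],
  ],
)

```text
clock: 1.77
position: [0.5683, -0.2692, 0.1663]
ee_rot: [-3.137, 0.007, 0.035]
force: [-0.1, 0.4, -0.7]
finger_gap: 1.0
finger_force: 0.0
```

```bash
python3 - <<'E'
from h import *
s=get_state();print(s['clock'],s['position'],s['ee_rot'],s['force'])
p,d=camera('wrist');p2,_=camera('top');P=camera_params('wrist')
print(P['position'])
cv2.imwrite('pics/w1.png',np.hstack([cv2.resize(p,(400,300)),cv2.resize(p2,(400,300))]));cv2.imwrite('pics/w1full.png',p);np.save('pics/w1.npy',d)
for x in(-.075,0,.045,.2):
    y=.034;X=[.5705+x*np.cos(y),-.2697+x*np.sin(y),.088];print(x,proj(P,X)*[400/560,300/420])
E
```

```text
1.7667 [ 0.56825929 -0.26920956  0.16634445] [-3.13734248  0.00722273  0.03543752] [-0.14317372  0.41986322 -0.68464202]
[ 0.6470778  -0.26826678  0.31382425]
-0.075 [204.52061838 223.82280225]
0 [204.45863368 157.00919939]
0.045 [204.41462381 110.49905154]
0.2 [ 204.20022549 -106.42540651]
```

View pics/w1.png

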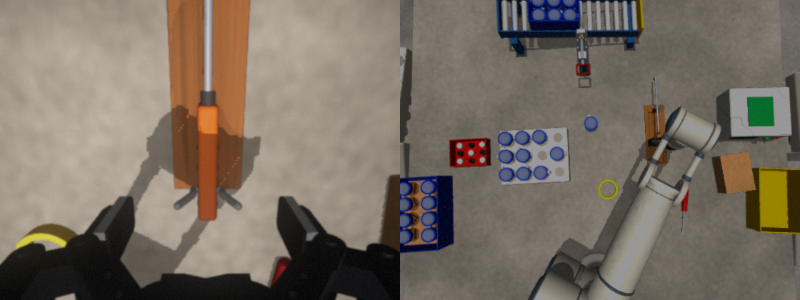

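The wrist view shows the handle at column 207, between the fingers at columns 132 and 278. It sits about 2 mm to the right of my prediction and a few mm forward. I'll nudge across and lower.

Emit:
play_rows(
  plan=[
    [0.4, 0.15, 2.5, 0, 0, 0, 1],
    [0, 0, 3, 0, 0, 0, 1],
    [0, 0, 2.5, 0, 0, 0, 1],
    [0, 0, 2, 0, 0, 0, 1],
    [0, 0, 1, 0, 0, 0, 1],
    [0, 0, 0, 0, 0, 0, 1],
    [0, 0, 0, 0, 0, 0, 0.3],
    [0, 0, 0, 0, 0, 0, 0.1],
    [0, 0, 0, 0, 0, 0, 0.1],
    [0, 0, 0, 0, 0, 0, 0.1],
  ],
  newtons=100,
)

```text
clock: 2.7
position: [0.5749, -0.272, 0.0634]
ee_rot: [3.14, -0.003, 0.035]
force: [-0.3, 0.4, 0.4]
finger_gap: 0.454
finger_force: 0.0
```

Emit:
play_rows(
  plan=[
    [0, 0, 0, 0, 0, 0, 0],
    [0, 0, 0, 0, 0, 0, 0],
    [0, 0, 0, 0, 0, 0, 0],
    [0, 0, 0, 0, 0, 0, 0],
    [0, 0, 0, 0, 0, 0, 0],
  ],
)

```text
clock: 3.12
position: [0.5746, -0.2719, 0.0626]
ee_rot: [3.14, -0.002, 0.035]
force: [-0.4, 0.3, 5.5]
finger_gap: 0.215
finger_force: 98.0
```

Emit:
play_rows(
  plan=[
    [0, 0, -0.5, 0, 0, 0, 0],
    [0, 0, -1, 0, 0, 0, 0],
    [0, 0, -2, 0, 0, 0, 0],
    [0, 0, -2.5, 0, 0, 0, 0],
    [0, 0, -2.5, 0, 0, 0, 0],
    [0, 0, -2.5, 0, 0, 0, 0],
    [0, 0, -2, 0, 0, 0, 0],
    [0, 0, -1, 0, 0, 0, 0],
    [0, -0.5, 0, 0, 0, 0, 0],
    [0, -1.2, 0, 0, 0, 0, 0],
  ],
  newtons=110,
)

```text
clock: 3.95
position: [0.5731, -0.255, 0.2005]
ee_rot: [3.141, 0.001, 0.033]
force: [-0.1, -0.9, -3.0]
finger_gap: 0.216
finger_force: 107.6
```

Emit:
play_rows(
  plan=[
    [0.2, -2, 0, 0, 0, 0, 0],
    [0.2, -2.7, 0, 0, 0, 0, 0],
    [0.2, -3, 0, 0, 0, 0, 0],
    [0.2, -3, 0, 0, 0, 0, 0],
    [0.2, -3, 0, 0, 0, 0, 0],
    [0.2, -3, 0, 0, 0, 0, 0],
    [0.2, -3, 0, 0, 0, 0, 0],
    [0.2, -3, 0, 0, 0, 0, 0],
    [0.2, -2.5, 0, 0, 0, 0, 0],
    [0.2, -2, 0, 0, 0, 0, 0],
  ],
)

```text
clock: 4.78
position: [0.5823, 0.0213, 0.1984]
ee_rot: [-3.14, 0.005, 0.037]
force: [0.1, -0.2, -2.4]
finger_gap: 0.212
finger_force: 107.6
```

Emit:
play_rows(
  plan=[
    [0, -1.2, 0, 0, 0, 0, 0],
    [0, -0.54, 0, 0, 0, 0, 0],
    [0, 0, 0, 0, 0, 0, 0],
    [0, 0, 0, 0, 0, 0, 0],
    [0, 0, 0, 0, 0, 0, 0],
  ],
)

```text
clock: 5.2
position: [0.5832, 0.0343, 0.2009]
ee_rot: [3.141, 0.001, 0.034]
force: [0.0, 0.3, -2.6]
finger_gap: 0.212
finger_force: 107.6
```

```bash
python3 - <<'E'
from h import *
s=get_state();print(s['clock'],s['position'],s['ee_rot'],s['force'],s['finger_gap'])
p2,d=camera('top');p,_=camera('scene');p3,_=camera('wrist')
for n,q in(('t2',p2),('s2',p),('w2',p3)):cv2.imwrite(f'pics/{n}.png',q)
np.save('pics/t2.npy',d)
a=cv2.resize(p2[70:170,225:295],None,fx=5.6,fy=5.6,interpolation=cv2.INTER_CUBIC)
b=cv2.resize(p[210:310,145:245],None,fx=4,fy=4,interpolation=cv2.INTER_CUBIC)
o=np.zeros((560,800,3),np.uint8);o[:,:392]=a;o[:400,400:]=b
cv2.imwrite('pics/crop2.png',o)
E
```

```text
5.2 [0.58319907 0.0343438  0.20088864] [3.14112514e+00 6.52497055e-04 3.35553395e-02] [ 0.02497861  0.27563539 -2.61742925] 0.2118473188353212
```

View pics/crop2.png

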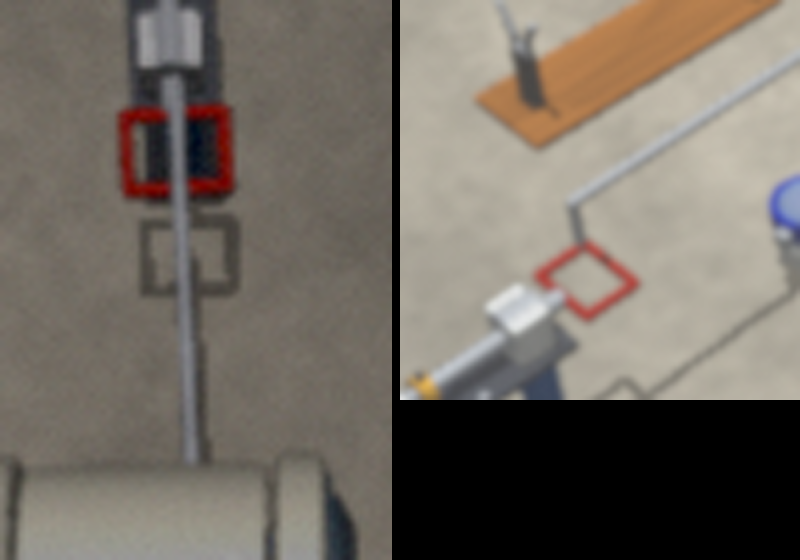

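The rod's bend is at crop (173,75) in the top view and (573,205) in the scene view, with the tip end at (581,243). I'll compute the offset from the loop's centre.

```bash
python3 - <<'E'
from h import *
T=camera_params('top');S=camera_params('scene')
l=lambda a,b:(225+(a-.5)/5.6,70+(b-.5)/5.6); sc=lambda a,b:(145+(a-400-.5)/4,210+(b-.5)/4)
print('top end',[atz(T,*l(173,b),.217).round(4) for b in(70,75,80)])
print('rod at bottom',atz(T,*l(192,460),.217).round(4))
print('scene bend',atz(S,*sc(573,203),.215).round(4),'tip end',atz(S,*sc(581,243),.173).round(4))
c=np.array([sc(536,277),sc(590,241),sc(639,284),sc(588,320)])
w=[atz(S,*q,.145) for q in c];print('loop scene',np.mean(w,0).round(4),np.round(w,3).tolist())
c=np.array([l(119,111),l(230,106),l(233,192),l(123,197)])
w=[atz(T,*q,.149) for q in c];print('loop top',np.mean(w,0).round(4))
d=np.load('pics/t2.npy')
for v in range(80,150,10):
  print(v,[atd(T,u,v,d[v,u]).round(3).tolist() for u in(256,257,258)])
E
```

```text
top end [array([0.8969, 0.0449, 0.217 ]), array([0.8944, 0.045 , 0.217 ]), array([0.8918, 0.045 , 0.217 ])]
rod at bottom [0.7023 0.0375 0.217 ]
scene bend [0.8857 0.0535 0.215 ] tip end [0.8828 0.0484 0.173 ]
loop scene [0.886  0.0544 0.145 ] [[0.909, 0.028, 0.145], [0.864, 0.026, 0.145], [0.864, 0.081, 0.145], [0.907, 0.083, 0.145]]
loop top [0.8815 0.0478 0.149 ]
80 [[0.924, 0.047, 0.167], [0.926, 0.045, 0.163], [0.926, 0.042, 0.164]]
90 [[0.876, 0.045, 0.216], [0.876, 0.042, 0.217], [0.903, 0.043, 0.146]]
100 [[0.847, 0.045, 0.218], [0.849, 0.042, 0.213], [0.85, 0.04, 0.21]]
110 [[0.82, 0.045, 0.215], [0.819, 0.042, 0.218], [0.82, 0.04, 0.216]]
120 [[0.859, 0.058, 0.003], [0.791, 0.042, 0.22], [0.792, 0.04, 0.216]]
130 [[0.825, 0.059, 0.003], [0.764, 0.043, 0.216], [0.764, 0.04, 0.214]]
140 [[0.793, 0.059, 0.001], [0.737, 0.043, 0.214], [0.736, 0.04, 0.216]]
```

Emit:
play_rows(
  plan=[
    [0, -0.3, 0, 0, 0, 0, 0],
    [0, 0, 0.5, 0, 0, 0, 0],
    [0, 0, 0.8, 0, 0, 0, 0],
    [0, 0, 0.9, 0, 0, 0, 0],
    [0, 0, 0.9, 0, 0, 0, 0],
    [0, 0, 0.9, 0, 0, 0, 0],
    [0, 0, 0.5, 0, 0, 0, 0],
    [0, 0, 0.3, 0, 0, 0, 0],
    [0, 0, 0, 0, 0, 0, 0],
    [0, 0, 0, 0, 0, 0, 0],
  ],
)

```text
clock: 6.18
position: [0.5833, 0.0384, 0.1534]
ee_rot: [-3.142, -0.0, 0.035]
force: [0.5, 0.7, -1.6]
finger_gap: 0.214
finger_force: 107.7
```

```bash
python3 - <<'E'
from h import *
s=get_state();print(s['clock'],s['position'],s['ee_rot'],s['force'],s['ft_torque'])
p2,d=camera('top');p,_=camera('scene')
a=cv2.resize(p2[70:170,225:295],None,fx=5.6,fy=5.6,interpolation=cv2.INTER_CUBIC)
b=cv2.resize(p[230:310,145:245],None,fx=4,fy=4,interpolation=cv2.INTER_CUBIC)
o=np.zeros((560,800,3),np.uint8);o[:,:392]=a;o[:320,400:]=b
cv2.imwrite('pics/crop3.png',o)
E
```

```text
6.1833 [0.58327267 0.03842476 0.15335365] [-3.14158028e+00 -8.59324782e-05  3.48507541e-02] [ 0.46398302  0.69847581 -1.5939434 ] [0.0117341  0.05170536 0.02139015]
```

View pics/crop3.png

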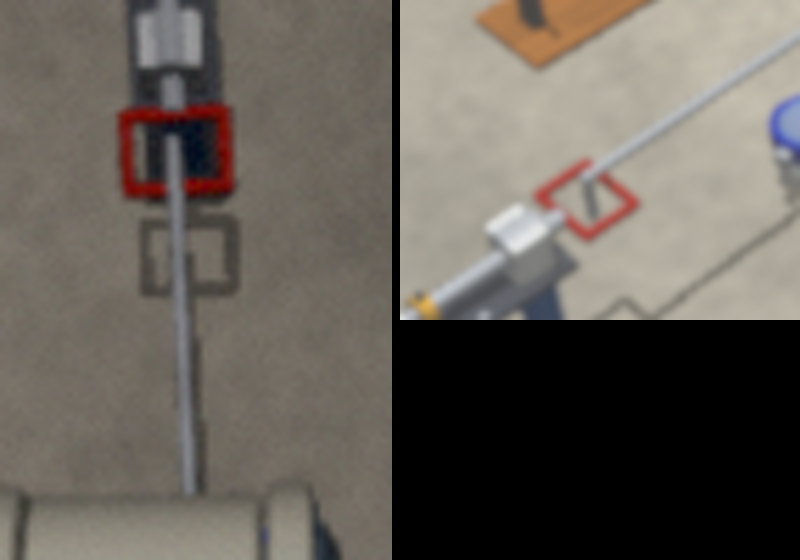

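The tip is inside the loop: the rod end is at (173,133) and the loop spans rows 106–195. I'll start the pull.

Emit:
play_rows(
  plan=[
    [-0.3, 0, 0, 0, 0, 0, 0],
    [-0.4, 0, 0, 0, 0, 0, 0],
    [-0.4, 0, 0, 0, 0, 0, 0],
    [-0.4, 0, 0, 0, 0, 0, 0],
    [-0.4, 0, 0, 0, 0, 0, 0],
    [-0.4, 0, 0, 0, 0, 0, 0],
    [-0.4, 0, 0, 0, 0, 0, 0],
    [-0.4, 0, 0, 0, 0, 0, 0],
    [-0.4, 0, 0, 0, 0, 0, 0],
    [-0.2, 0, 0, 0, 0, 0, 0],
  ],
)

```text
clock: 7.12
position: [0.5464, 0.0371, 0.1537]
ee_rot: [3.141, -0.002, 0.035]
force: [6.2, 0.3, -2.9]
finger_gap: 0.21
finger_force: 107.6
```

Emit:
play_rows(
  plan=[
    [-0.2, 0, 0, 0, 0, 0, 0],
    [-0.2, 0, 0, 0, 0, 0, 0],
    [-0.2, 0, 0, 0, 0, 0, 0],
    [-0.1, 0, 0, 0, 0, 0, 0],
    [0, 0, 0, 0, 0, 0, 0],
  ],
)

```text
clock: 7.53
position: [0.5396, 0.0368, 0.1537]
ee_rot: [3.141, -0.002, 0.035]
force: [5.4, 0.4, -3.4]
finger_gap: 0.208
finger_force: 107.6
```

Emit:
play_rows(
  plan=[
    [-0.15, 0, 0, 0, 0, 0, 0],
    [-0.15, 0, 0, 0, 0, 0, 0],
    [-0.15, 0, 0, 0, 0, 0, 0],
    [-0.15, 0, 0, 0, 0, 0, 0],
    [0, 0, 0, 0, 0, 0, 0],
  ],
)

```text
clock: 7.95
position: [0.5336, 0.0366, 0.1537]
ee_rot: [3.141, -0.002, 0.035]
force: [5.2, 1.0, -2.9]
finger_gap: 0.215
finger_force: 107.6
```

Emit:
play_rows(
  plan=[
    [-0.1, 0, 0, 0, 0, 0, 0],
    [-0.1, 0, 0, 0, 0, 0, 0],
    [-0.1, 0, 0, 0, 0, 0, 0],
    [0, 0, 0, 0, 0, 0, 0],
  ],
)

```text
clock: 8.28
position: [0.5307, 0.0365, 0.1537]
ee_rot: [3.141, -0.002, 0.035]
force: [5.5, -0.9, -3.4]
finger_gap: 0.216
finger_force: 107.6
```

Emit:
play_rows(
  plan=[
    [-0.1, 0, 0, 0, 0, 0, 0],
    [-0.1, 0, 0, 0, 0, 0, 0],
    [-0.1, 0, 0, 0, 0, 0, 0],
    [0, 0, 0, 0, 0, 0, 0],
  ],
)

```text
clock: 8.62
position: [0.5277, 0.0364, 0.1537]
ee_rot: [3.141, -0.002, 0.035]
force: [6.3, -0.2, -2.9]
finger_gap: 0.211
finger_force: 107.6
```

Emit:
play_rows(
  plan=[
    [-0.1, 0, 0, 0, 0, 0, 0],
    [-0.1, 0, 0, 0, 0, 0, 0],
    [0, 0, 0, 0, 0, 0, 0],
  ],
)

```text
clock: 8.87
position: [0.5257, 0.0363, 0.1537]
ee_rot: [3.141, -0.002, 0.035]
force: [6.5, -1.0, -3.8]
finger_gap: 0.218
finger_force: 107.6
```

Emit:
play_rows(
  plan=[
    [-0.1, 0, 0, 0, 0, 0, 0],
    [-0.1, 0, 0, 0, 0, 0, 0],
    [0, 0, 0, 0, 0, 0, 0],
  ],
)

```text
clock: 9.12
position: [0.5237, 0.0362, 0.1537]
ee_rot: [3.141, -0.003, 0.035]
force: [5.3, -0.3, -3.2]
finger_gap: 0.214
finger_force: 107.5
```

Emit:
play_rows(
  plan=[
    [-0.1, 0, 0, 0, 0, 0, 0],
    [-0.1, 0, 0, 0, 0, 0, 0],
    [0, 0, 0, 0, 0, 0, 0],
  ],
)

```text
clock: 9.37
position: [0.5218, 0.0361, 0.1537]
ee_rot: [3.141, -0.003, 0.035]
force: [6.2, -0.5, -2.8]
finger_gap: 0.211
finger_force: 107.5
```

Emit:
play_rows(
  plan=[
    [-0.1, 0, 0, 0, 0, 0, 0],
    [-0.1, 0, 0, 0, 0, 0, 0],
    [0, 0, 0, 0, 0, 0, 0],
  ],
)

```text
clock: 9.62
position: [0.5198, 0.0361, 0.1537]
ee_rot: [3.141, -0.003, 0.035]
force: [5.5, 0.6, -3.2]
finger_gap: 0.213
finger_force: 107.5
```

Emit:
play_rows(
  plan=[
    [-0.1, 0, 0, 0, 0, 0, 0],
    [-0.1, 0, 0, 0, 0, 0, 0],
    [0, 0, 0, 0, 0, 0, 0],
  ],
)

```text
clock: 9.87
position: [0.5178, 0.036, 0.1537]
ee_rot: [3.141, -0.003, 0.034]
force: [6.6, -0.1, -3.0]
finger_gap: 0.213
finger_force: 107.5
```

Emit:
play_rows(
  plan=[
    [-0.1, 0, 0, 0, 0, 0, 0],
    [-0.1, 0, 0, 0, 0, 0, 0],
    [0, 0, 0, 0, 0, 0, 0],
  ],
)

```text
clock: 10.12
position: [0.5175, 0.036, 0.1541]
ee_rot: [3.141, -0.007, 0.035]
force: [14.1, 0.2, -5.1]
finger_gap: 0.217
finger_force: 107.5
```

Force climbed to 14 N, so the bolt is on its stop. I'll hold while the bin rolls.

Emit:
play_rows(
  plan=[
    [0.03, 0, 0, 0, 0, 0, 0],
    [0, 0, 0, 0, 0, 0, 0],
    [0, 0, 0, 0, 0, 0, 0],
    [0, 0, 0, 0, 0, 0, 0],
    [0, 0, 0, 0, 0, 0, 0],
    [0, 0, 0, 0, 0, 0, 0],
    [0, 0, 0, 0, 0, 0, 0],
    [0, 0, 0, 0, 0, 0, 0],
    [0, 0, 0, 0, 0, 0, 0],
    [0, 0, 0, 0, 0, 0, 0],
  ],
)

```text
clock: 10.95
position: [0.5175, 0.036, 0.154]
ee_rot: [3.141, -0.006, 0.035]
force: [12.8, -0.0, -3.5]
finger_gap: 0.21
finger_force: 107.6
```

Emit:
play_rows(
  plan=[
    [0, 0, 0, 0, 0, 0, 0],
    [0, 0, 0, 0, 0, 0, 0],
    [0, 0, 0, 0, 0, 0, 0],
    [0, 0, 0, 0, 0, 0, 0],
    [0, 0, 0, 0, 0, 0, 0],
    [0, 0, 0, 0, 0, 0, 0],
    [0, 0, 0, 0, 0, 0, 0],
    [0, 0, 0, 0, 0, 0, 0],
    [0, 0, 0, 0, 0, 0, 0],
    [0, 0, 0, 0, 0, 0, 0],
  ],
)

```text
clock: 11.78
position: [0.5175, 0.036, 0.1539]
ee_rot: [3.141, -0.006, 0.035]
force: [12.2, -0.2, -5.0]
finger_gap: 0.209
finger_force: 107.6
```

```bash
python3 - <<'E'
from h import *
s=get_state();print(s['clock'],s['position'],s['force'])
p2,d=camera('top');p,_=camera('scene')
a=cv2.resize(p2[0:170,130:360],None,fx=1.7,fy=1.7,interpolation=cv2.INTER_CUBIC)
b=cv2.resize(p[210:420,0:245],None,fx=1.6,fy=1.6,interpolation=cv2.INTER_CUBIC)
o=np.zeros((340,800,3),np.uint8);o[:a.shape[0],:a.shape[1]]=a;o[:b.shape[0],400:400+b.shape[1]]=b[:, :400]
cv2.imwrite('pics/hold.png',o)
E
```

```text
11.7833 [0.51751542 0.03600812 0.1539374 ] [12.21742538 -0.22442601 -5.0299407 ]
```

View pics/hold.png

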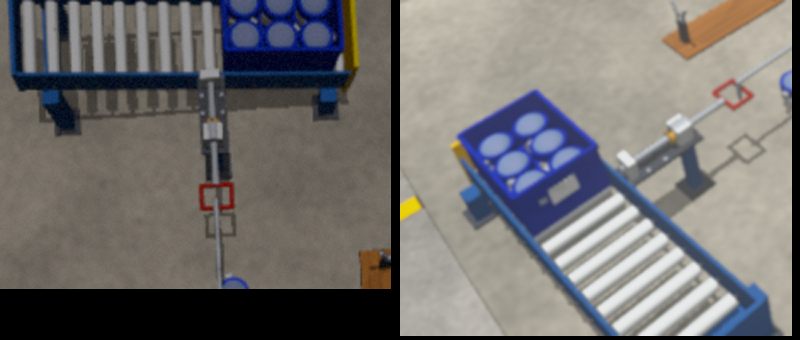

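The bin, at crop (222–342, 0–65), has rolled past the bolt and sits by the yellow plate. I'll hold a moment longer, then ease the bolt home.

Emit:
play_rows(
  plan=[
    [0, 0, 0, 0, 0, 0, 0],
    [0, 0, 0, 0, 0, 0, 0],
    [0, 0, 0, 0, 0, 0, 0],
    [0, 0, 0, 0, 0, 0, 0],
    [0, 0, 0, 0, 0, 0, 0],
    [0, 0, 0, 0, 0, 0, 0],
    [0, 0, 0, 0, 0, 0, 0],
    [0, 0, 0, 0, 0, 0, 0],
  ],
)

```text
clock: 12.55
position: [0.5175, 0.036, 0.154]
ee_rot: [3.141, -0.006, 0.035]
force: [12.1, 0.8, -5.3]
finger_gap: 0.21
finger_force: 107.6
```

Emit:
play_rows(
  plan=[
    [0.1, 0, 0, 0, 0, 0, 0],
    [0.15, 0, 0, 0, 0, 0, 0],
    [0.2, 0, 0, 0, 0, 0, 0],
    [0.2, 0, 0, 0, 0, 0, 0],
    [0.2, 0, 0, 0, 0, 0, 0],
    [0.2, 0, 0, 0, 0, 0, 0],
    [0.2, 0, 0, 0, 0, 0, 0],
    [0.2, 0, 0, 0, 0, 0, 0],
    [0.2, 0, 0, 0, 0, 0, 0],
    [0.2, 0, 0, 0, 0, 0, 0],
  ],
)

```text
clock: 13.38
position: [0.5342, 0.0367, 0.1533]
ee_rot: [-3.142, 0.0, 0.035]
force: [3.6, -0.0, -1.6]
finger_gap: 0.216
finger_force: 107.8
```

Emit:
play_rows(
  plan=[
    [0.2, 0, 0, 0, 0, 0, 0],
    [0.2, 0, 0, 0, 0, 0, 0],
    [0.2, 0, 0, 0, 0, 0, 0],
    [0.2, 0, 0, 0, 0, 0, 0],
    [0.2, 0, 0, 0, 0, 0, 0],
    [0.2, 0, 0, 0, 0, 0, 0],
    [0.2, 0, 0, 0, 0, 0, 0],
    [0.2, 0, 0, 0, 0, 0, 0],
    [0.2, 0, 0, 0, 0, 0, 0],
    [0.2, 0, 0, 0, 0, 0, 0],
  ],
)

```text
clock: 14.22
position: [0.5542, 0.0374, 0.1532]
ee_rot: [-3.142, 0.0, 0.035]
force: [3.4, 0.7, -2.3]
finger_gap: 0.218
finger_force: 107.8
```

Emit:
play_rows(
  plan=[
    [0.2, 0, 0, 0, 0, 0, 0],
    [0.2, 0, 0, 0, 0, 0, 0],
    [0.2, 0, 0, 0, 0, 0, 0],
    [0.2, 0, 0, 0, 0, 0, 0],
    [0.15, 0, 0, 0, 0, 0, 0],
    [0.15, 0, 0, 0, 0, 0, 0],
    [0.15, 0, 0, 0, 0, 0, 0],
    [0.15, 0, 0, 0, 0, 0, 0],
    [0.15, 0, 0, 0, 0, 0, 0],
    [0.15, 0, 0, 0, 0, 0, 0],
  ],
)

```text
clock: 15.05
position: [0.5711, 0.038, 0.1533]
ee_rot: [-3.142, 0.0, 0.035]
force: [1.9, 0.0, -1.9]
finger_gap: 0.213
finger_force: 107.9
```

Emit:
play_rows(
  plan=[
    [0.12, 0, 0, 0, 0, 0, 0],
    [0.12, 0, 0, 0, 0, 0, 0],
    [0.12, 0, 0, 0, 0, 0, 0],
    [0.12, 0, 0, 0, 0, 0, 0],
    [0.1, 0, 0, 0, 0, 0, 0],
    [0.1, 0, 0, 0, 0, 0, 0],
    [0.1, 0, 0, 0, 0, 0, 0],
    [0.1, 0, 0, 0, 0, 0, 0],
    [0.1, 0, 0, 0, 0, 0, 0],
    [0, 0, 0, 0, 0, 0, 0],
  ],
)

```text
clock: 15.88
position: [0.581, 0.0383, 0.1532]
ee_rot: [-3.142, 0.0, 0.035]
force: [-0.7, -0.5, -1.8]
finger_gap: 0.213
finger_force: 107.9
```

```bash
python3 - <<'E'
from h import *
s=get_state();print(s['clock'],s['position'],s['force'])
p2,d=camera('top');p,_=camera('scene')
a=cv2.resize(p2[60:160,225:295],None,fx=5.6,fy=5.6,interpolation=cv2.INTER_CUBIC)
b=cv2.resize(p[230:310,145:245],None,fx=4,fy=4,interpolation=cv2.INTER_CUBIC)
o=np.zeros((560,800,3),np.uint8);o[:,:392]=a;o[:320,400:]=b
o[330:550,400:800]=cv2.resize(p2[0:110,140:340],(400,220))
cv2.imwrite('pics/home.png',o)
E
```

```text
15.8833 [0.58096075 0.03830459 0.15323581] [-0.68612053 -0.54156673 -1.77370399]
```

View pics/home.png

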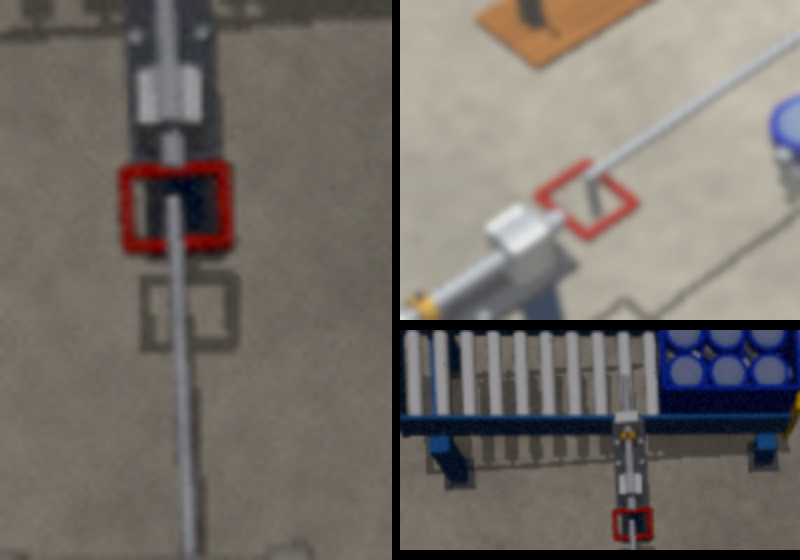

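The loop is back at its original pixels, the bin is at the end plate, and the force is near zero. I'll lift out and carry the hook back.

Emit:
play_rows(
  plan=[
    [0, 0, -0.4, 0, 0, 0, 0],
    [0, 0, -0.8, 0, 0, 0, 0],
    [0, 0, -1.0, 0, 0, 0, 0],
    [0, 0, -1.0, 0, 0, 0, 0],
    [0, 0, -1.0, 0, 0, 0, 0],
    [0, 0, -0.6, 0, 0, 0, 0],
    [0, 0, -0.2, 0, 0, 0, 0],
    [0, 0, 0, 0, 0, 0, 0],
    [0, 0.5, 0, 0, 0, 0, 0],
    [0, 1.2, 0, 0, 0, 0, 0],
  ],
)

```text
clock: 16.82
position: [0.5812, 0.0219, 0.2025]
ee_rot: [-3.141, 0.001, 0.037]
force: [1.1, 0.0, -1.9]
finger_gap: 0.212
finger_force: 107.8
```

Emit:
play_rows(
  plan=[
    [-0.2, 2, 0, 0, 0, 0, 0],
    [-0.2, 2.7, 0, 0, 0, 0, 0],
    [-0.2, 3, 0, 0, 0, 0, 0],
    [-0.2, 3, 0, 0, 0, 0, 0],
    [-0.2, 3, 0, 0, 0, 0, 0],
    [-0.2, 3, 0, 0, 0, 0, 0],
    [-0.2, 3, 0, 0, 0, 0, 0],
    [-0.2, 3, 0, 0, 0, 0, 0],
    [-0.13, 2.5, 0, 0, 0, 0, 0],
    [0, 2, 0, 0, 0, 0, 0],
  ],
)

```text
clock: 17.65
position: [0.5723, -0.2544, 0.2022]
ee_rot: [3.141, 0.002, 0.032]
force: [-0.2, -0.6, -2.2]
finger_gap: 0.212
finger_force: 107.8
```

Emit:
play_rows(
  plan=[
    [0, 1.3, 0, 0, 0, 0, 0],
    [0, 0.78, 0, 0, 0, 0, 0],
    [0, 0, 0, 0, 0, 0, 0],
    [0, 0, 1, 0, 0, 0, 0],
    [0, 0, 2, 0, 0, 0, 0],
    [0, 0, 2, 0, 0, 0, 0],
    [0, 0, 1, 0, 0, 0, 0],
    [0, 0, 0, 0, 0, 0, 0],
    [0, 0, 0, 0, 0, 0, 0],
    [0, 0, 0, 0, 0, 0, 0],
  ],
)

```text
clock: 18.48
position: [0.5749, -0.2715, 0.1447]
ee_rot: [3.141, -0.002, 0.036]
force: [0.1, 0.9, -2.5]
finger_gap: 0.209
finger_force: 107.9
```

```bash
python3 - <<'E'
from h import *
s=get_state();print(s['clock'],s['position'],s['ee_rot'],s['force'])
p2,d=camera('top');p,_=camera('scene')
a=cv2.resize(p2[90:240,330:390],None,fx=4,fy=4,interpolation=cv2.INTER_CUBIC)
b=cv2.resize(p[160:260,120:250],None,fx=4,fy=4,interpolation=cv2.INTER_CUBIC)
o=np.zeros((600,780,3),np.uint8);o[:,:240]=a;o[:400,250:770]=b
cv2.imwrite('pics/back.png',o)
S=camera_params('scene');T=camera_params('top')
y=s['ee_rot'][2];h=np.array([*s['position'][:2],s['position'][2]+.0124])
for x in(.1,.155,.3): # expected rod axis
    X=h+[x*np.cos(y),x*np.sin(y),0]; print(x,(proj(S,X)-[120,160])*4+[250,0],(proj(T,X+[0,0,.004])-[330,90])*4)
E
```

```text
18.4833 [ 0.57489778 -0.27154137  0.14468197] [ 3.14072589e+00 -1.68406368e-03  3.56019089e-02] [ 0.11360393  0.86050173 -2.52865769]
0.1 [514.37159559 120.81526254] [148.76914713 297.23907669]
0.155 [458.34729774 151.38132743] [144.02333902 221.34855321]
0.3 [300.79801731 237.69008991] [131.88335259  23.09335713]
```

View pics/back.png

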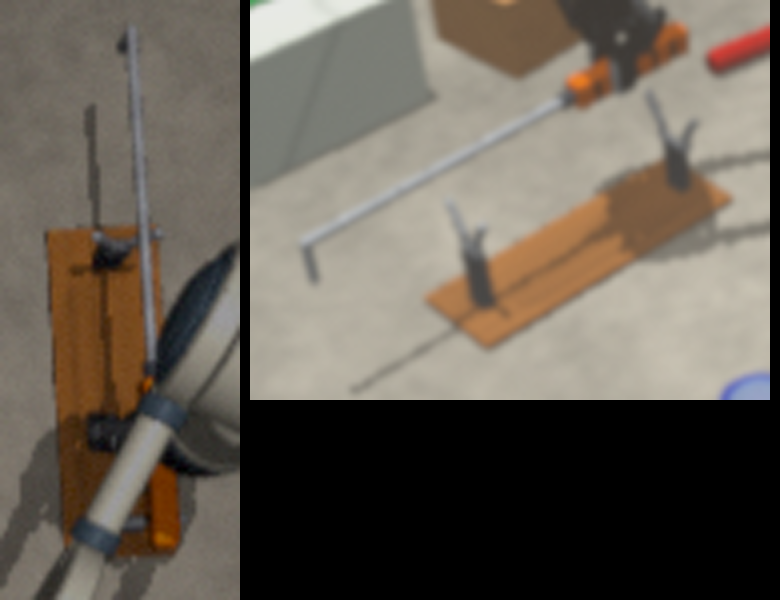

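The hook is still straight in the grip and lined up over both forks. I'll lower it.

Emit:
play_rows(
  plan=[
    [0, 0.03, 0.8, 0, 0, 0, 0],
    [0, 0, 1.2, 0, 0, 0, 0],
    [0, 0, 1.2, 0, 0, 0, 0],
    [0, 0, 1.0, 0, 0, 0, 0],
    [0, 0, 1.0, 0, 0, 0, 0],
    [0, 0, 0.8, 0, 0, 0, 0],
    [0, 0, 0.6, 0, 0, 0, 0],
    [0, 0, 0.5, 0, 0, 0, 0],
    [0, 0, 0.3, 0, 0, 0, 0],
    [0, 0, 0, 0, 0, 0, 0],
  ],
)

```text
clock: 19.42
position: [0.5741, -0.2721, 0.0685]
ee_rot: [-3.141, 0.001, 0.035]
force: [0.1, 0.0, -1.9]
finger_gap: 0.212
finger_force: 107.9
```

Emit:
play_rows(
  plan=[
    [0, 0, 0.2, 0, 0, 0, 0],
    [0, 0, 0.2, 0, 0, 0, 0],
    [0, 0, 0.1, 0, 0, 0, 0],
    [0, 0, 0, 0, 0, 0, 0],
    [0, 0, 0, 0, 0, 0, 0],
  ],
)

```text
clock: 19.83
position: [0.5744, -0.2722, 0.0644]
ee_rot: [3.141, -0.0, 0.035]
force: [-0.3, 0.0, -2.3]
finger_gap: 0.209
finger_force: 107.9
```

Emit:
play_rows(
  plan=[
    [0, 0, 0.1, 0, 0, 0, 0],
    [0, 0, 0.06, 0, 0, 0, 0],
    [0, 0, 0, 0, 0, 0, 0],
    [0, 0, 0, 0, 0, 0, 0],
  ],
)

```text
clock: 20.17
position: [0.5745, -0.2723, 0.063]
ee_rot: [3.141, -0.001, 0.035]
force: [0.1, -0.2, -2.1]
finger_gap: 0.211
finger_force: 107.9
```

Emit:
play_rows(
  plan=[
    [0, 0, 0.06, 0, 0, 0, 0],
    [0, 0, 0.06, 0, 0, 0, 0],
    [0, 0, 0, 0, 0, 0, 0],
    [0, 0, 0, 0, 0, 0, 0],
  ],
)

```text
clock: 20.5
position: [0.5746, -0.2723, 0.0626]
ee_rot: [3.141, -0.001, 0.035]
force: [-2.4, 0.8, 5.5]
finger_gap: 0.214
finger_force: 108.6
```

Emit:
play_rows(
  plan=[
    [0, 0, 0, 0, 0, 0, 0.3],
    [0, 0, 0, 0, 0, 0, 0.4],
    [0, 0, 0, 0, 0, 0, 0.6],
    [0, 0, 0, 0, 0, 0, 0.8],
    [0, 0, 0, 0, 0, 0, 0.8],
    [0, 0, 0, 0, 0, 0, 0.8],
    [0, 0, 0, 0, 0, 0, 0.8],
  ],
  newtons=20,
)

```text
clock: 21.08
position: [0.5743, -0.2722, 0.0613]
ee_rot: [-3.142, 0.0, 0.035]
force: [0.3, -0.6, 0.9]
finger_gap: 0.802
finger_force: 0.0
```

Emit:
play_rows(
  plan=[
    [0, 0, -0.5, 0, 0, 0, 0.8],
    [0, 0, -1.5, 0, 0, 0, 0.8],
    [0, 0, -2.5, 0, 0, 0, 0.8],
    [0, 0, -3, 0, 0, 0, 0.8],
    [0, 0, -3, 0, 0, 0, 0.8],
    [0, 0, -2, 0, 0, 0, 0.8],
    [0, 0, -1, 0, 0, 0, 0.8],
    [0, 0, 0, 0, 0, 0, 0.8],
  ],
)

```text
clock: 21.75
position: [0.5753, -0.2727, 0.2003]
ee_rot: [3.139, -0.005, 0.035]
force: [0.1, -0.2, 0.1]
finger_gap: 0.799
finger_force: 0.0
```

Emit:
play_rows(
  plan=[
    [-2, 0, 0, 0, 0, 0, 0.8],
    [-3, 0, 0, 0, 0, 0, 0.8],
    [-3, 0, 0, 0, 0, 0, 0.8],
    [-3, 0, 0, 0, 0, 0, 0.8],
    [-2, 0, 0, 0, 0, 0, 0.8],
    [0, 0, 0, 0, 0, 0, 0.8],
    [0, 0, 0, 0, 0, 0, 0.8],
    [0, 0, 0, 0, 0, 0, 0.8],
  ],
)

```text
clock: 22.42
position: [0.4446, -0.2765, 0.1952]
ee_rot: [-3.14, 0.001, 0.035]
force: [0.4, -0.1, -0.8]
finger_gap: 0.799
finger_force: 0.0
```

```bash
python3 - <<'E'
from h import *
s=get_state();print(s['clock'],s['position'],s['force'])
p2,d=camera('top');p,_=camera('scene')
o=np.zeros((600,800,3),np.uint8)
o[:300,:400]=cv2.resize(p2,(400,300));o[300:,:400]=cv2.resize(p,(400,300))
o[:400,400:]=cv2.resize(p[150:270,120:240],(400,400),interpolation=cv2.INTER_CUBIC)
cv2.imwrite('pics/end.png',o)
a=cv2.imread('pics/top0.png');df=cv2.absdiff(a,p2).max(2)[95:235,335:385];print('diff in hook area',(df>60).sum())
E
```

```text
22.4167 [ 0.44459789 -0.27650704  0.19522963] [ 0.40136849 -0.05735792 -0.80684871]
diff in hook area 36
```

View pics/end.png

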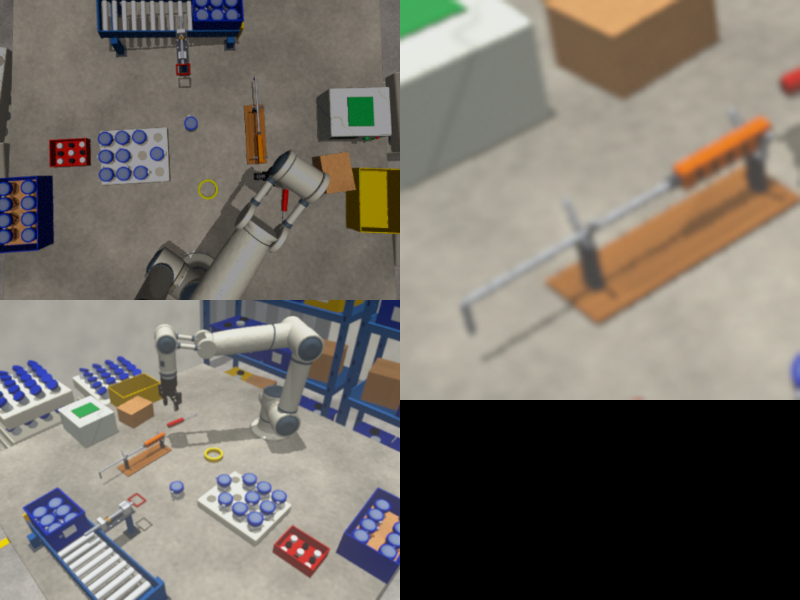

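The hook lies in both forks, the bolt is home, the bin is at the plate, and everything else is where it was. I'm handing in.

```bash
python3 -c "from workcell import *;print(hand_in())"
```

```text
the job is handed in; nothing more can be done
None
```

The job is handed in at about 22 s: the bolt was drawn to its stop (about 14 N), held until the bin reached the end plate and eased home, and the hook is back in its rest; the hand-in returned no verdict.

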